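Biscuits from the cooling rack to their paper trays, in the same order

TASK

The class's four gingerbread biscuits lie in a row on the wire cooling rack. Move them to the row of four kraft paper trays in the same order from left to right, so that every child finds their own: each biscuit set down, not dropped, flat and icing up in the middle of its tray. Leave the tub and the rolling pin where they are.

Things in the scene. Friction and masses are not known exactly. Their poses are not given: they have to be found in the camera images.
- biscuit_man: Brown gingerbread-man biscuit, 100 mm long (x), 80 mm over the arms (y). Easiest grip: the waist, across y, 34 wide with straight sides free from x = -24 to +10 (best at x = -7). 12 mm thick, 45 g, white icing lines on top. Loose on the wire rack (25 mm high). Origin: centre of its outline, on the underside; x to the top of the figure, z out of the iced face.
- biscuit_house: Brown gingerbread-house biscuit with pointed roof and chimney, 80 mm long (x), 60 mm wide over the eaves (y). Easiest grip: by the walls, across y, 52 wide with straight sides from x = -40 to -12 (best at x = -24). 12 mm thick, 45 g, white icing lines on top. Loose on the wire rack (25 mm high). Origin: centre of its outline, on the underside; x to the top of the figure, z out of the iced face.
- biscuit_snowman: Brown snowman biscuit with hat, 90 mm long (x). Easiest grip: across y over the middle of its round belly (a disc 54 in diameter centred at x = -18). 12 mm thick, 45 g, white icing lines on top. Loose on the wire rack (25 mm high). Origin: centre of its outline, on the underside; x to the top of the figure, z out of the iced face.
- biscuit_heart: Brown heart biscuit, 51 mm long (x), 56 mm wide (y), point towards -x. Easiest grip: across y over the widest place, the middle of the two round lobes, at x = +9. 12 mm thick, 45 g, white icing lines on top. Loose on the wire rack (25 mm high). Origin: centre of its outline, on the underside; x to the top of the figure, z out of the iced face.
- tray_a: One of four identical shallow kraft paper trays, side by side in a row (along their y) on a metal display tray between robot and rack; which stands where varies. Floor 120 (x) by 108 (y) mm, its upper face 2 mm above the origin; walls 24 mm high, leaning out by 8 mm. Fixed. Origin: centre of the floor's underside; z up, x away from the robot.
- tray_b: Another of the four identical kraft paper trays: same sizes and frame as tray_a.
- tray_c: Another of the four identical kraft paper trays: same sizes and frame as tray_a.
- tray_d: Another of the four identical kraft paper trays: same sizes and frame as tray_a.
- sprinkle_tub: Bystander: clear plastic tub of sprinkles with a white lid, 106 mm in diameter, 59 mm high, loose, left of the rows. Origin: centre of the underside.
- rolling_pin: Bystander: wooden rolling pin, 320 mm long with its handles, 42 mm thick, lying loose to the right of the rows. Origin: under its middle; x along it.
Mind the look-alikes: they are no part of the job. Leave any turquoise look-alike of the biscuit_man alone. Leave any blue or purple look-alike of the biscuit_house alone.

How it is judged:
By the outcome, as a careful person would: the job done as asked, in the order asked, and still so for the second after the job is handed in, with the robot touching nothing.
It also fails if it takes over 93 s, if anything falls off the work surface, if the arm or the gripper's body presses on something with over 40 N, if the wrist force passes 120 N, or if a joint passes its speed limit or range.

ROBOT

A 6-joint arm with a two-finger parallel gripper is mounted at the origin on the work surface. World frame = base frame: x ahead of the robot, y to its left, z up, the work surface at z = 0. Lengths are in m, angles in degrees, forces in N, time in s.
With the tool pointing down it reaches from about 0.275 to 0.725 m from the base axis. Payload 5.6 kg.
Tool frame: the origin (TCP) lies midway between the tips of the shut fingers; the grasp point (between the pads) lies 19 mm behind it; z points along the fingers, y is the direction in which the jaws open and shut (so a half turn about z gives the same grasp; the last joint's range is limited). The gripper opens to 85 mm and grips with 20 to 120 N. Pads are 22 mm wide; open, the fingers measure 114 mm over their backs; the gripper's body (76 mm by 85 mm) begins 54 mm behind the grasp point. The pads swing forward as they close: fully open they stand 13 mm farther back than shut.
Start: joints at [87.009, 14.616, 6.199, 0, -81.583, -16.306], TCP at [0.182, 0.519, 0.231] pointing down, gripper open.
Joint ranges: [-168.99, 168.99], [-69.2, 112.95], [-62.41, 85.93], [-164.36, 98.24], [-168.68, -3.75], [-174.98, 174.98]. Speed limits (degrees/s): [147.25, 147.25, 180, 180, 180, 180].

INTERFACE

Orientations are given as a 3x3 rotation matrix whose columns are the frame's x, y, z axes.
In Python, from bench import env gives the robot as it stands.
- The arm moves only by the tool arm_command, never from a script. Its argument "rows" is text: rows parted by semicolons, each of 6 numbers parted by spaces: the shift along the tool's x, y, z in mm, then the turn, a rotation vector about the tool's x, y, z in rad. In form: dx dy dz ax ay az; .... A call has 1 to 8 rows; each row is the pose to reach, as a shift and turn from the pose commanded when the call began, along the tool's axes at that moment; what a row does not reach only later rows make up. A row lasts 1/8 s, in which the tool goes at most 62.5 mm and 10.7 degrees, less where a joint would pass 70% of its speed; a pose out of reach is approached as far as the arm can. A call with a gripper value outside its range is refused whole. "grip" is the closure, from 0 (fully open) to 1 (shut), set as the call begins (left out, the last holds). The fingers move at their own pace and stop on an object; "grip_force" is the grip in N (left out, the last holds). Time passes only in rows, so rows that repeat a pose let the fingers close. It gives the time, the measured TCP pose, the force and the opening at its end, in the units of the state.
- env.sense(): the state, without advancing time (a new reading comes with each control period).
- env.grab_frame(name): name is "scene" or "top" or "wrist"; returns a dict with "img" (400x640x3 uint8, red, green, blue), "vfov" (degrees; the focal length in pixels is half the picture's height over the tangent of half this angle, whatever the lens; pixels are square), "cx", "cy" (the principal point, pixels), "dist" ([k1, k2, p1, p2, k3] as OpenCV has them; the pictures are not rectified), "origin" and "rotation" of the camera in the world; the wrist camera has in their place "mount" (4x4, takes a point from camera to tool coordinates, whose origin is the TCP and whose axes are the flange's). Camera axes: x right, y down, z forward; pixel columns grow to the right and rows downward; lengths in m; the calibration is good to about 2 mm. A picture is of the moment at which its call begins: read the wrist's pose just before it. There is no depth.
- env.close_job(): hands the job in, once; it reports no verdict.
The state is a dict: "time_s": time; "joints": joint angles; "qvel": joint speeds; "joint_efforts": joint torques, N m; "ee_pos": TCP position; "orientation": TCP orientation; "ft_force": force on the tool from outside, world axes, zero at the start; "ft_torque": the same for the moment, N m; "opening": finger opening in m.
Only numpy, scipy, OpenCV 4.12 (cv2) and the standard library are available. Lean on these libraries where they do the work, as an engineer would, in place of code of your own. Each camera call takes 0.05 s, during which the arm holds its last target. There are 200 camera calls.

## Working session

There is one attempt and no reset: what is moved stays moved. The work goes in short steps, Python scripts to look and compute and a tool call to move; the robot and the scene stay as the last step left them, time stands still between calls to the robot, and variables do not carry over. Pictures are saved under pics/ and viewed, about 12 in all and at most 16, crops included, and the job is handed in when it is done.

Besides the shell and the picture viewer there is one more tool, called after "Request:" as name(argument=value, ...) on one line, values as JSON. arm_command: Moves the arm, as the interface text tells. Its arguments: {"type":"object","properties":{"rows":{"type":"string"},"grip":{"type":"number"},"grip_force":{"type":"number"}},"required":["rows"]}

```bash
mkdir -p pics; ls
cat > h.py <<'E'
import numpy as np, cv2, json
from bench import env
def grab(n,save=None):
    s=env.sense(); f=env.grab_frame(n); f['s']=s; f['name']=n
    if n=='wrist':
        R=np.array(s['orientation']).reshape(3,3); M=np.array(f['mount'])
        f['origin']=np.array(s['ee_pos'])+R@M[:3,3]; f['rotation']=R@M[:3,:3]
    f['R']=np.array(f['rotation']).reshape(3,3); f['o']=np.array(f['origin'])
    fl=200/np.tan(np.radians(f['vfov']/2)); f['K']=np.array([[fl,0,f['cx']],[0,fl,f['cy']],[0,0,1]]); f['d']=np.array(f['dist'],float)
    if save: cv2.imwrite('pics/'+save,f['img'][:,:,::-1])
    return f
def ray(f,uv,z):
    uv=np.array(uv,float).reshape(-1,1,2)
    p=cv2.undistortPoints(uv,f['K'],f['d']).reshape(-1,2)
    r=np.c_[p,np.ones(len(p))]@f['R'].T
    return f['o']+r*((z-f['o'][2])/r[:,2])[:,None]
def proj(f,P):
    P=(np.array(P,float).reshape(-1,3)-f['o'])@f['R']
    return cv2.projectPoints(P,np.zeros(3),np.zeros(3),f['K'],f['d'])[0].reshape(-1,2)
E
python3 - <<'E'
from h import *
np.set_printoptions(precision=3,suppress=True)
for n in('top','scene','wrist'):
    f=grab(n,n+'0.png'); print(n,f['vfov'],f['o'],f['R'].ravel(),f['d'])
s=env.sense();print(s)
E
```

```text
pics
top 49.779302676040416 [ 0.329 -0.023  1.363] [-0.009 -0.995  0.104 -1.     0.011  0.02  -0.021 -0.104 -0.994] [-0.021  0.     0.     0.     0.   ]
scene 47.01856346048894 [1.003 0.957 1.358] [-0.872  0.374 -0.317  0.49   0.669 -0.559  0.003 -0.642 -0.767] [0.036 0.    0.    0.    0.   ]
wrist 67.99473161276431 [0.258 0.493 0.374] [-0.331 -0.896 -0.298 -0.944  0.315  0.102  0.002  0.315 -0.949] [0.009 0.    0.    0.    0.   ]
{'time_s': 0.15, 'joints': array([ 87.01 ,  14.645,   6.148,  -0.02 , -81.582, -16.306]), 'qvel': array([-0.034, -0.11 ,  0.228,  0.014, -0.01 , -0.061]), 'joint_efforts': array([ -0.002, -38.694,  23.808,   5.367,  -0.005,  -0.   ]), 'ee_pos': array([0.182, 0.519, 0.231]), 'orientation': array([[ 0.944, -0.33 , -0.   ],
       [-0.33 , -0.944, -0.001],
       [ 0.   ,  0.001, -1.   ]]), 'ft_force': array([ 0.6  , -0.144, -0.615]), 'ft_torque': array([-0.014,  0.039,  0.036]), 'opening': 0.08552457705515057}
```

View pics/top0.png

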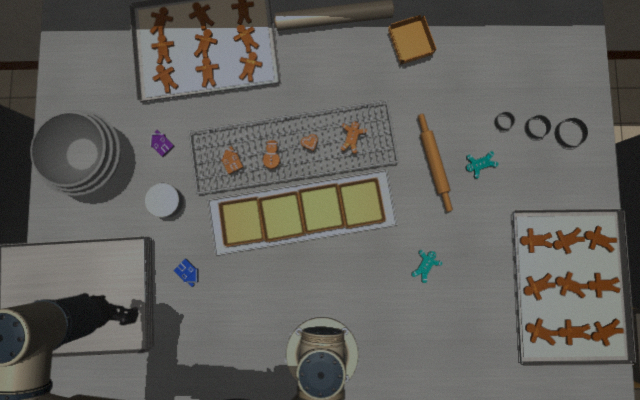

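View pics/scene0.png

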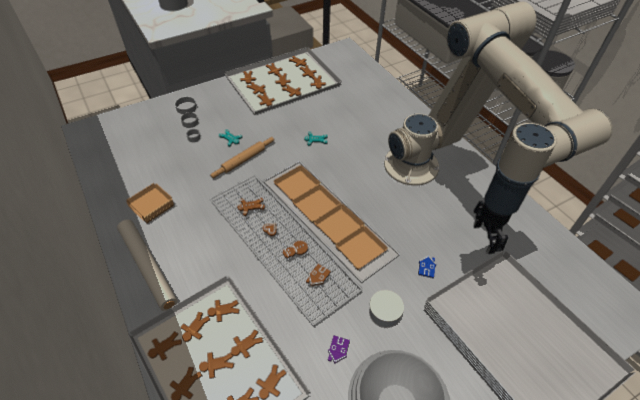

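Top view: in a row on the rack are the house (231,161), snowman (271,155), heart (310,143) and man (352,138). The trays sit below at (242,222), (282,217), (322,209) and (362,203). The look-alikes, purple and blue houses at (161,143) and (186,271) and turquoise men at (481,164) and (426,265), are off the rack and the wrong colour. The brown men on the baking sheets aren't on the rack either.

```bash
cat > m.py <<'E'
from h import *
np.set_printoptions(precision=4,suppress=True)
def brown(img):
    h=cv2.cvtColor(img,cv2.COLOR_RGB2HSV)
    return h
if __name__=='__main__':
    f=grab('top'); g=f['img']; h=cv2.cvtColor(g,cv2.COLOR_RGB2HSV)
    for p in [(231,161),(271,155),(310,143),(352,138),(242,222),(282,217),(250,205)]: print(p,h[p[1],p[0]])
    m=((h[...,0]<16)&(h[...,1]>90)&(h[...,2]>60)).astype(np.uint8)*255
    m[:100]=0;m[182:]=0;m[:,:195]=0;m[:,398:]=0
    m=cv2.morphologyEx(m,cv2.MORPH_CLOSE,np.ones((3,3)))
    cs,_=cv2.findContours(m,cv2.RETR_EXTERNAL,cv2.CHAIN_APPROX_NONE)
    for c in cs:
        if cv2.contourArea(c)<80: continue
        P=ray(f,c.reshape(-1,2),.037)[:,:2].astype(np.float32); print('bis',cv2.contourArea(c),cv2.minAreaRect(P))
    y=((h[...,0]>=20)&(h[...,0]<32)&(h[...,1]>60)).astype(np.uint8)*255
    y[:172]=0;y[252:]=0;y[:,:205]=0;y[:,398:]=0
    y=cv2.erode(y,np.ones((2,2)))
    cs,_=cv2.findContours(y,cv2.RETR_EXTERNAL,cv2.CHAIN_APPROX_NONE)
    for c in cs:
        if cv2.contourArea(c)<300: continue
        P=ray(f,c.reshape(-1,2),.006)[:,:2].astype(np.float32); print('tray',cv2.contourArea(c),cv2.minAreaRect(P))
    c=cv2.resize(g[95:260,185:405],None,fx=3.6,fy=3.6,interpolation=cv2.INTER_CUBIC); cv2.imwrite('pics/crop1.png',c[:,:,::-1])
E
python3 m.py
```

```text
(231, 161) [ 13 159 133]
(271, 155) [ 13  89 135]
(310, 143) [ 14 158 137]
(352, 138) [ 10  86 137]
(242, 222) [ 28 101 139]
(282, 217) [ 32  93 142]
(250, 205) [ 28  99 139]
bis 315.5 ((0.6008671522140503, 0.2807343602180481), (0.07664836943149567, 0.05304526165127754), 28.598249435424805)
bis 315.0 ((0.6174991726875305, 0.1531369537115097), (0.08950062841176987, 0.05028794705867767), 0.2919253706932068)
bis 169.5 ((0.6585034132003784, 0.03293856233358383), (0.04812543839216232, 0.04847286641597748), 63.34706115722656)
bis 330.5 ((0.6668899655342102, -0.10642640292644501), (0.07597706466913223, 0.0998668447136879), 86.61422729492188)
tray 1237.0 ((0.4068894684314728, 0.24812649190425873), (0.12136606872081757, 0.10968371480703354), 8.06789779663086)
tray 958.0 ((0.46188873052597046, -0.1294734925031662), (0.12204070389270782, 0.11024033278226852), 9.5355863571167)
```

View pics/crop1.png

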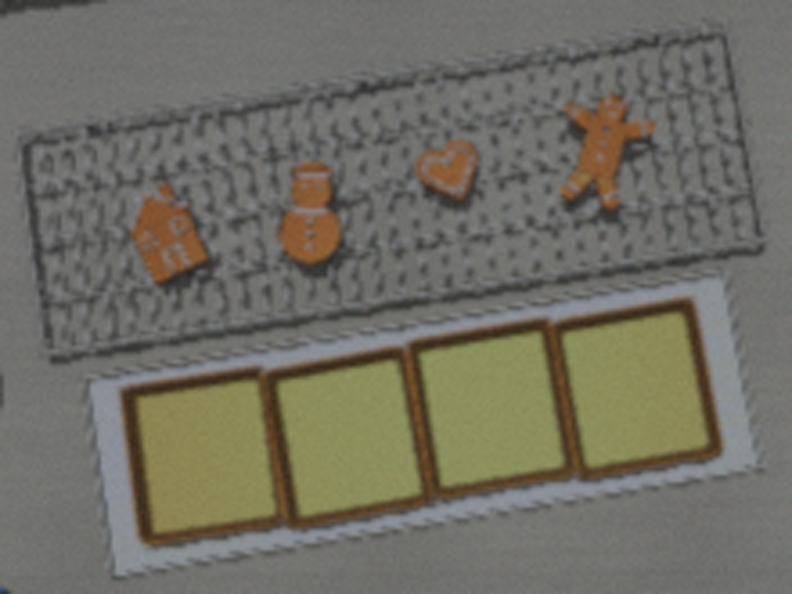

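Request:
arm_command(rows="490 293 -50 0 0 -0.337;490 293 -50 0 0 -0.337;490 293 -50 0 0 -0.337;490 293 -50 0 0 -0.337;490 293 -50 0 0 -0.337;490 293 -50 0 0 -0.337;490 293 -50 0 0 -0.337;490 293 -50 0 0 -0.337")

```text
time_s: 1.2
ee_pos: [0.5016, 0.1348, 0.2751]
orientation: [[1.0, 0.0, 0.0], [0.0, -1.0, 0.0], [0.0, -0.0, -1.0]]
ft_force: [1.3, 0.8, 1.5]
opening: 0.0851
```

Request:
arm_command(rows="35 40 0 0 0 0;35 40 0 0 0 0;35 40 0 0 0 0")

```text
time_s: 1.58
ee_pos: [0.5356, 0.0965, 0.2745]
orientation: [[1.0, -0.001, -0.001], [-0.001, -1.0, -0.0], [-0.001, 0.0, -1.0]]
ft_force: [0.5, 0.6, 1.1]
opening: 0.0853
```

```bash
cat > w.py <<'E'
from h import *
import sys
np.set_printoptions(precision=4,suppress=True)
n=sys.argv[1]
f=grab('wrist',n+'.png'); print(f['s']['ee_pos'],f['s']['qvel'].max(), f['o'], f['s']['joints'])
import pickle; pickle.dump({k:f[k] for k in('img','K','d','R','o')},open(n+'.pkl','wb'))
E
python3 w.py w1
```

```text
[0.5356 0.0965 0.2745] 1.607612599484907 [0.6169 0.097  0.4178] [ 26.6821  13.5224  10.9738  -0.0194 -87.4974  63.2878]
```

View pics/w1.png

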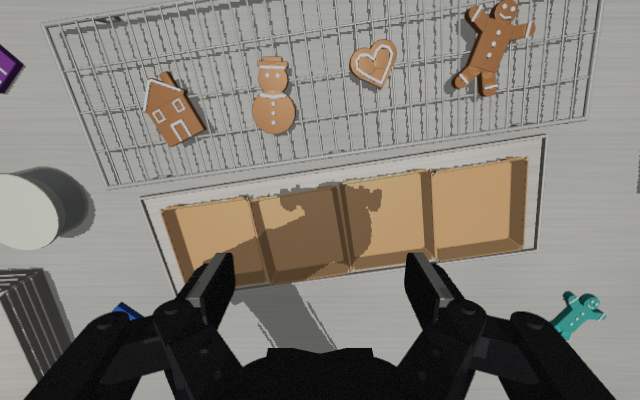

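```bash
cat > meas.py <<'E'
from h import *
import pickle,sys
np.set_printoptions(precision=4,suppress=True)
f=pickle.load(open('w1.pkl','rb'));g=f['img'];h=cv2.cvtColor(g,cv2.COLOR_RGB2HSV)
m=((h[...,0]<18)&(h[...,1]>95)&(h[...,2]>90)).astype(np.uint8)*255
roi=np.zeros((400,640),np.uint8); cv2.fillPoly(roi,[np.array([[60,20],[180,0],[600,0],[585,110],[110,180]])],255)
m&=roi; m=cv2.morphologyEx(m,cv2.MORPH_CLOSE,np.ones((5,5)))
cs,_=cv2.findContours(m,cv2.RETR_EXTERNAL,cv2.CHAIN_APPROX_NONE)
cs=sorted([c for c in cs if cv2.contourArea(c)>300],key=lambda c:c[:,0,0].mean())
S=3;W=[]
for n,c in zip(['house','snow','heart','man'],cs):
    P=ray(f,c.reshape(-1,2),.037)[:,:2]; W.append(P)
    r=cv2.minAreaRect(P.astype(np.float32)); print(n,np.array(r[0]),np.array(r[1]),r[2],'hull poly:')
    hp=cv2.approxPolyDP((P*1000).astype(np.float32).reshape(-1,1,2),4,True).reshape(-1,2); print((hp).round(0).tolist())
# rectified mask picture 0.5 mm/px: up=+x, right=-y ; x .53...73 ; y .34..-.16
z=.037
src=np.array([[.73,.33],[.73,-.17],[.53,-.17],[.53,.33]])
uu,vv=np.meshgrid(np.arange(800),np.arange(320))
X=.73-vv*.2/320;Y=.33-uu*.5/800
uv=proj(f,np.c_[X.ravel(),Y.ravel(),np.full(X.size,z)]).astype(np.float32)
o=cv2.remap(g,uv[:,0].reshape(320,800),uv[:,1].reshape(320,800),cv2.INTER_LINEAR)
for P in W:
    for p in P: cv2.circle(o,(int((.33-p[1])*1600),int((.73-p[0])*1600)),0,(0,255,0),-1)
cv2.imwrite('pics/rect.png',o[:,:,::-1])
# trays: floor corners of wrist picture
E
python3 meas.py
```

```text
house [0.6018 0.2806] [0.0769 0.0565] 29.047056198120117 hull poly:
[[645.0, 278.0], [642.0, 287.0], [632.0, 287.0], [634.0, 298.0], [600.0, 312.0], [558.0, 288.0], [580.0, 243.0], [625.0, 261.0], [625.0, 273.0]]
snow [0.6417 0.152 ] [0.0342 0.0397] 89.79522705078125 hull poly:
[[657.0, 169.0], [623.0, 165.0], [623.0, 141.0], [655.0, 135.0], [661.0, 144.0]]
heart [0.5969 0.1539] [0.0454 0.0517] 0.002814674051478505 hull poly:
[[620.0, 171.0], [604.0, 180.0], [583.0, 174.0], [574.0, 157.0], [579.0, 138.0], [593.0, 128.0], [618.0, 135.0], [615.0, 159.0]]
man [0.6593 0.0343] [0.0487 0.0493] 67.08262634277344 hull poly:
[[668.0, 55.0], [657.0, 61.0], [646.0, 58.0], [629.0, 21.0], [659.0, 8.0], [675.0, 12.0], [680.0, 24.0]]
```

View pics/rect.png

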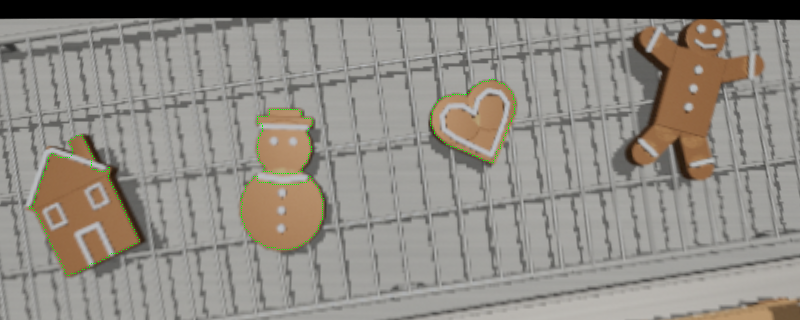

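The wrist view and the rectified crop show the four brown iced biscuits on the rack: house (85,210), snowman (283,180), heart (473,120) and man (690,100). All four fit the descriptions and sizes. The first one to pick is the house, with its wall grip at (0.583, 0.272) and yaw about 26.5°.

Request:
arm_command(rows="47 -175 180 0 0 -0.463;47 -175 180 0 0 -0.463;47 -175 180 0 0 -0.463;47 -175 180 0 0 -0.463;47 -175 180 0 0 -0.463;47 -175 180 0 0 -0.463;47 -175 180 0 0 -0.463", grip=0.15, grip_force=25)

```text
time_s: 2.5
ee_pos: [0.5832, 0.2717, 0.0971]
orientation: [[0.895, 0.447, 0.003], [0.447, -0.895, 0.002], [0.003, -0.0, -1.0]]
ft_force: [-0.3, 0.7, -0.1]
opening: 0.0726
```

```bash
python3 w.py w2
cat > rect.py <<'E'
# rectified: rect.py name cx cy yaw z half -> 3 px/mm? up = figure x, right = -figure y, centre = given point
from h import *
import pickle,sys
n=sys.argv[1];cx,cy,a,z,hf=map(float,sys.argv[2:7]);a=np.radians(a)
f=pickle.load(open(n+'.pkl','rb'));N=480
v,u=np.mgrid[0:N,0:N]; fx=(N/2-v)/N*2*hf; fy=(N/2-u)/N*2*hf
P=np.c_[(cx+fx*np.cos(a)-fy*np.sin(a)).ravel(),(cy+fx*np.sin(a)+fy*np.cos(a)).ravel(),np.full(N*N,z)]
uv=proj(f,P).astype(np.float32).reshape(N,N,2)
o=cv2.remap(f['img'],uv[...,0],uv[...,1],cv2.INTER_LINEAR)
for k in range(0,N,int(N/(2*hf*100)+.5)): o[:6,k]=o[:6,k]*0+255;o[k,:6]=255
o[N//2,::4]=(0,255,0);o[::4,N//2]=(0,255,0)
cv2.imwrite('pics/%s_r.png'%n,o[:,:,::-1])
E
python3 rect.py w2 .583 .272 26.5 .037 .08
```

```text
[0.5832 0.2717 0.0971] 0.158220018504131 [0.6555 0.3081 0.2407] [ 38.8806  28.6932   7.3525   0.0314 -68.4724  77.6594]
```

View pics/w2_r.png

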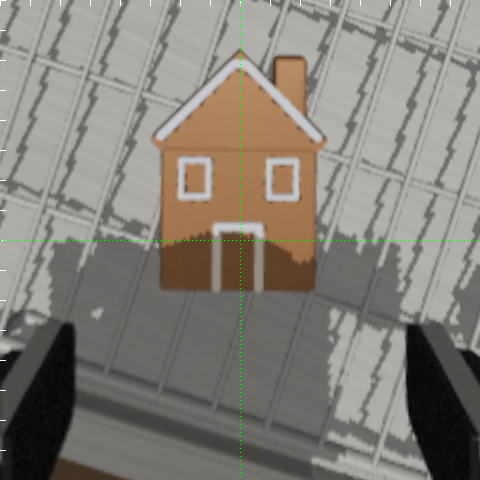

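The house is centred and square to the jaws, and its bottom edge is 17 mm behind the grip point against 16 mm expected. Descending.

Request:
arm_command(rows="0 0 40 0 0 0;0 0 60 0 0 0;0 0 67 0 0 0;0 0 71 0 0 0;0 0 74 0 0 0;0 0 74 0 0 0")

```text
time_s: 3.3
ee_pos: [0.583, 0.2717, 0.0215]
orientation: [[0.895, 0.447, 0.001], [0.447, -0.895, 0.001], [0.001, -0.0, -1.0]]
ft_force: [0.1, -0.5, 0.6]
opening: 0.0725
```

Request:
arm_command(rows="0 0 0 0 0 0;0 0 0 0 0 0;0 0 0 0 0 0;0 0 0 0 0 0;0 0 0 0 0 0", grip=0.8)

```text
time_s: 3.92
ee_pos: [0.5833, 0.2719, 0.0219]
orientation: [[0.894, 0.447, 0.002], [0.447, -0.894, 0.001], [0.002, 0.0, -1.0]]
ft_force: [-1.0, 0.1, 6.2]
opening: 0.051
```

Request:
arm_command(rows="0 0 -25 0 0 0;0 0 -75 0 0 0;-60 -21 -80 0 0 0.1;-120 -41 -80 0 0 0.2;-170 -58 -80 0 0 0.3;-190 -65 -80 0 0 0.318;-190 -65 -80 0 0 0.318;-190 -65 -80 0 0 0.318")

```text
time_s: 4.92
ee_pos: [0.3843, 0.2451, 0.1009]
orientation: [[0.989, 0.145, 0.0], [0.145, -0.989, 0.0], [0.0, -0.0, -1.0]]
ft_force: [0.5, 0.1, -0.6]
opening: 0.0513
```

```bash
python3 w.py w3; python3 -c "
from h import *
print(env.sense()['opening'],env.sense()['ft_force'])"
```

```text
[0.3843 0.2451 0.1009] 0.8388514840602583 [0.4646 0.2574 0.2443] [ 52.3401   8.9667 -20.895    0.0105 -60.1224  45.995 ]
0.05137497654356871 [ 0.19202074  0.99905841 -0.15912354]
```

View pics/w3.png

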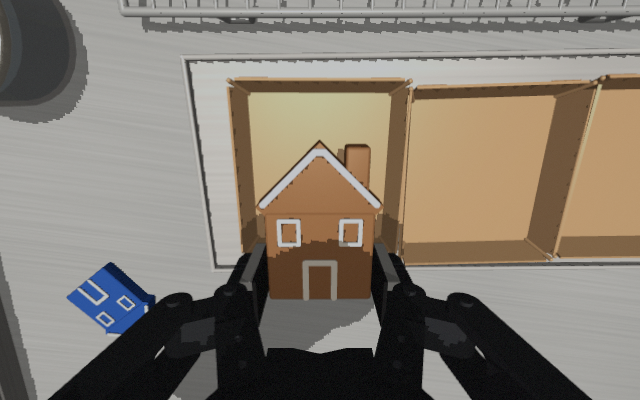

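Run:
```python
import pickle
from h import *
f=pickle.load(open('w3.pkl','rb'))
np.set_printoptions(precision=4,suppress=True)
c=cv2.resize(f['img'][60:290,180:420],None,fx=2.5,fy=2.5,interpolation=cv2.INTER_CUBIC); cv2.imwrite('pics/c3.png',c[:,:,::-1])
for z in (0,.004,.008,.012):
    P=ray(f,[(248,93),(392,93),(185,57),(215,268),(561,95),(530,238)],z)
    print(z,np.linalg.norm(P[1]-P[0]),np.linalg.norm(P[4]-P[5]),P[:,:2].round(4).tolist())
```

```text
0 0.11188420776854095 0.12259371184298248 [[0.46, 0.3127], [0.4762, 0.202], [0.4785, 0.361], [0.2997, 0.3326], [0.4932, 0.0723], [0.3725, 0.051]]
0.004 0.11005197203583372 0.12058609536230264 [[0.46, 0.3118], [0.476, 0.2029], [0.4782, 0.3593], [0.3024, 0.3314], [0.4928, 0.0753], [0.374, 0.0544]]
0.008 0.10821973630312648 0.11857847888162287 [[0.4601, 0.3109], [0.4758, 0.2038], [0.478, 0.3576], [0.3051, 0.3301], [0.4923, 0.0784], [0.3755, 0.0578]]
0.012 0.10638750057041926 0.11657086240094308 [[0.4602, 0.31], [0.4756, 0.2047], [0.4778, 0.3559], [0.3078, 0.3289], [0.4918, 0.0814], [0.377, 0.0611]]
```

View pics/c3.png

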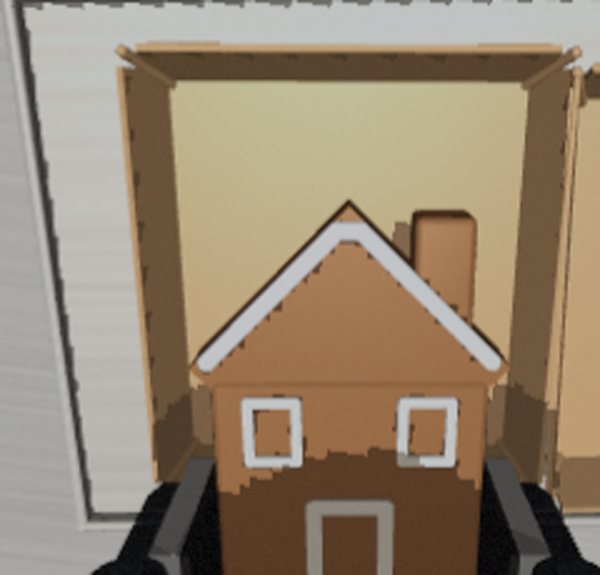

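The house is held flat in the jaws over tray 1. The tray's floor corners at (250,92) and (392,92) give a floor height of about 6 mm and a tray centre of (0.4085, 0.2485), which agrees with the top view. I lower it gently.

Request:
arm_command(rows="1 0 45 0 0 0;1 0 75 0 0 0;1 0 85 0 0 0;1 0 90 0 0 0;1 0 93 0 0 0;1 0 93 0 0 0")

```text
time_s: 5.72
ee_pos: [0.3851, 0.2454, 0.0085]
orientation: [[0.989, 0.145, 0.001], [0.145, -0.989, 0.001], [0.001, -0.001, -1.0]]
ft_force: [0.1, 0.4, -0.5]
opening: 0.0513
```

Request:
arm_command(rows="0 0 1 0 0 0;0 0 2 0 0 0;0 0 2 0 0 0")

```text
time_s: 6.1
ee_pos: [0.3846, 0.245, 0.006]
orientation: [[0.989, 0.145, 0.0], [0.145, -0.989, 0.0], [0.0, -0.0, -1.0]]
ft_force: [0.3, 0.5, -0.0]
opening: 0.0512
```

Request:
arm_command(rows="0 0 1 0 0 0;0 0 1 0 0 0")

```text
time_s: 6.35
ee_pos: [0.3846, 0.2449, 0.0048]
orientation: [[0.989, 0.145, -0.0], [0.145, -0.989, -0.0], [-0.0, 0.0, -1.0]]
ft_force: [-0.2, 0.8, -0.3]
opening: 0.0513
```

Request:
arm_command(rows="0 0 1 0 0 0;0 0 1 0 0 0")

```text
time_s: 6.6
ee_pos: [0.3846, 0.2449, 0.0038]
orientation: [[0.989, 0.145, -0.0], [0.145, -0.989, -0.0], [-0.0, 0.0, -1.0]]
ft_force: [0.1, -0.1, -1.0]
opening: 0.0508
```

Request:
arm_command(rows="0 0 1 0 0 0;0 0 1 0 0 0")

```text
time_s: 6.85
ee_pos: [0.3846, 0.245, 0.0028]
orientation: [[0.989, 0.145, -0.0], [0.145, -0.989, -0.0], [-0.0, 0.0, -1.0]]
ft_force: [0.2, -0.4, -0.2]
opening: 0.0513
```

Request:
arm_command(rows="0 0 1 0 0 0;0 0 1 0 0 0")

```text
time_s: 7.1
ee_pos: [0.3847, 0.245, 0.0019]
orientation: [[0.989, 0.145, 0.0], [0.145, -0.989, -0.0], [0.0, 0.0, -1.0]]
ft_force: [0.8, -0.5, -0.4]
opening: 0.0517
```

Request:
arm_command(rows="0 0 1 0 0 0;0 0 1 0 0 0")

```text
time_s: 7.35
ee_pos: [0.3847, 0.245, 0.0018]
orientation: [[0.989, 0.145, 0.0], [0.145, -0.989, 0.0], [0.0, -0.0, -1.0]]
ft_force: [-3.9, -2.1, 10.3]
opening: 0.0515
```

Contact shows 10 N at z = 0.0018, so the tray floor is at about 5 mm. I release with a partial opening so the fingers clear the walls.

Request:
arm_command(rows="0 0 -1 0 0 0;0 0 -1 0 0 0;0 0 -1 0 0 0;0 0 -1 0 0 0", grip=0.28)

```text
time_s: 7.85
ee_pos: [0.3846, 0.2449, 0.0018]
orientation: [[0.989, 0.145, -0.0], [0.145, -0.989, -0.0], [-0.0, 0.0, -1.0]]
ft_force: [-0.6, 0.2, -0.2]
opening: 0.0613
```

Request:
arm_command(rows="0 0 -20 0 0 0;0 0 -80 0 0 0;50 30 -95 0 0 0.05;100 61 -95 0 0 0.1;150 91 -95 0 0 0.15;199 121 -95 0 0 0.175;199 121 -95 0 0 0.175;199 121 -95 0 0 0.175")

```text
time_s: 8.85
ee_pos: [0.5987, 0.1538, 0.0962]
orientation: [[1.0, -0.03, -0.001], [-0.03, -1.0, -0.0], [-0.001, 0.0, -1.0]]
ft_force: [-0.6, 0.2, 0.6]
opening: 0.0614
```

```bash
python3 w.py w4; python3 rect.py w4 .599 .1535 -1.7 .037 .08
```

```text
[0.5987 0.1538 0.0962] 1.2872779278032542 [0.68   0.152  0.2395] [ 28.865   26.2386   3.1984  -0.0219 -67.0317  59.404 ]
```

View pics/w4_r.png

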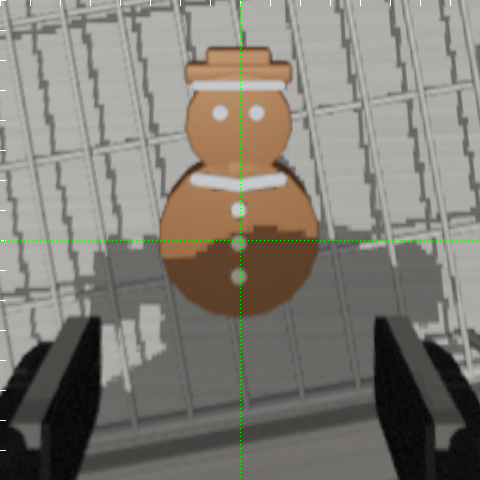

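The snowman's belly is centred under the jaws to within 1 mm and lines up with them. Picking it up.

Request:
arm_command(rows="0 0 40 0 0 0;0 0 60 0 0 0;0 0 67 0 0 0;0 0 71 0 0 0;0 0 74 0 0 0;0 0 74 0 0 0", grip=0.18)

```text
time_s: 9.65
ee_pos: [0.5993, 0.1542, 0.0234]
orientation: [[1.0, -0.03, 0.001], [-0.03, -1.0, 0.0], [0.001, -0.0, -1.0]]
ft_force: [0.1, -0.7, -0.1]
opening: 0.0699
```

Request:
arm_command(rows="0 0 0 0 0 0;0 0 0 0 0 0;0 0 0 0 0 0;0 0 0 0 0 0;0 0 0 0 0 0", grip=0.8)

```text
time_s: 10.28
ee_pos: [0.5996, 0.1542, 0.0237]
orientation: [[1.0, -0.03, 0.001], [-0.03, -1.0, 0.0], [0.001, -0.0, -1.0]]
ft_force: [-0.9, 0.6, 6.3]
opening: 0.0529
```

Request:
arm_command(rows="0 0 -25 0 0 0;0 0 -75 0 0 0;-60 13 -80 0 0 -0.06;-120 26 -80 0 0 -0.12;-175 38 -80 0 0 -0.175;-190 41 -80 0 0 -0.175;-190 41 -80 0 0 -0.175;-190 41 -80 0 0 -0.175")

```text
time_s: 11.28
ee_pos: [0.409, 0.1192, 0.103]
orientation: [[0.99, 0.145, 0.001], [0.145, -0.99, 0.0], [0.001, -0.0, -1.0]]
ft_force: [-0.5, -0.4, -0.5]
opening: 0.0528
```

```bash
python3 w.py w5
```

```text
[0.409  0.1192 0.103 ] 0.7022465234539588 [0.4893 0.1314 0.2463] [ 37.5092   5.5448 -24.6267   0.0157 -59.7991  60.7919]
```

View pics/w5.png

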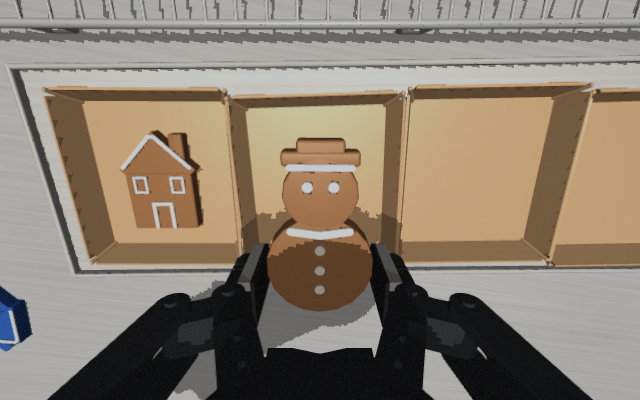

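The house lies flat in tray 1 at (160,182), and the snowman is held level over tray 2.

Run:
```python
import pickle
from h import *
np.set_printoptions(precision=4,suppress=True)
f=pickle.load(open('w5.pkl','rb'))
P=ray(f,[(247,108),(385,105),(560,97),(525,240),(113,242),(80,103)],.005);print(P[:,:2], np.linalg.norm(P[0]-P[1]))
print('t2',(P[0]+P[1])/2-.06*np.array([.989,.145,0]))
print('t3',(P[2]+P[3])/2+.054*np.array([-.145,.989,0]))
print('t1',(P[4]+P[5])/2-.054*np.array([-.145,.989,0]))
print('house roof peak,bottom corners',ray(f,[(152,133),(136,229),(201,229)],.017)[:,:2])
```

```text
[[ 0.4736  0.1861]
 [ 0.4914  0.0801]
 [ 0.5161 -0.0513]
 [ 0.3957 -0.0688]
 [ 0.3404  0.2972]
 [ 0.4585  0.3136]] 0.10745332271914404
t2 [0.4232 0.1244 0.005 ]
t3 [ 0.4481 -0.0066  0.005 ]
t1 [0.4073 0.252  0.005 ]
house roof peak,bottom corners [[0.4457 0.2533]
 [0.363  0.2691]
 [0.3708 0.2151]]
```

Request:
arm_command(rows="-2 -1 45 0 0 0;-2 -1 75 0 0 0;-2 -1 85 0 0 0;-2 -1 93 0 0 0;-2 -1 97 0 0 0;-2 -1 98 0 0 0;-2 -1 98 0 0 0")

```text
time_s: 12.2
ee_pos: [0.4062, 0.1197, 0.0054]
orientation: [[0.989, 0.145, 0.001], [0.145, -0.989, 0.001], [0.001, -0.0, -1.0]]
ft_force: [-0.4, -0.1, -0.2]
opening: 0.0526
```

Request:
arm_command(rows="0 0 1 0 0 0;0 0 1 0 0 0")

```text
time_s: 12.45
ee_pos: [0.4059, 0.1195, 0.004]
orientation: [[0.989, 0.145, 0.0], [0.145, -0.989, 0.0], [0.0, -0.0, -1.0]]
ft_force: [-0.5, -0.7, -1.1]
opening: 0.0528
```

Request:
arm_command(rows="0 0 0.5 0 0 0;0 0 0.5 0 0 0")

```text
time_s: 12.7
ee_pos: [0.4059, 0.1195, 0.0037]
orientation: [[0.989, 0.145, 0.0], [0.145, -0.989, 0.0], [0.0, -0.0, -1.0]]
ft_force: [-1.2, -0.2, 3.8]
opening: 0.0528
```

Request:
arm_command(rows="0 0 0 0 0 0;0 0 0 0 0 0;0 0 0 0 0 0;0 0 0 0 0 0", grip=0.26)

```text
time_s: 13.2
ee_pos: [0.4058, 0.1194, 0.0034]
orientation: [[0.989, 0.145, -0.0], [0.145, -0.989, -0.0], [-0.0, 0.0, -1.0]]
ft_force: [-0.3, -0.1, -0.7]
opening: 0.0633
```

Run:
```python
import pickle
from h import *
np.set_printoptions(precision=4,suppress=True)
# heart axis and outline from first wrist view
f=pickle.load(open('w1.pkl','rb'));h=cv2.cvtColor(f['img'],cv2.COLOR_RGB2HSV)
m=((h[...,0]<18)&(h[...,1]>95)&(h[...,2]>90)).astype(np.uint8)
m[:,:340]=0;m[:,405:]=0;m[:30]=0;m[100:]=0;m=cv2.morphologyEx(m,cv2.MORPH_CLOSE,np.ones((5,5)))
c=max(cv2.findContours(m,0,1)[0],key=cv2.contourArea)
P=ray(f,c.reshape(-1,2),.037)[:,:2]
for a in (15,18,20,22,25):
    t=np.radians(a);ex=np.array([np.cos(t),np.sin(t)]);ey=np.array([-ex[1],ex[0]])
    u,v=P@ex,P@ey; o=ex*(u.max()+u.min())/2+ey*(v.max()+v.min())/2
    print(a,np.ptp(u),np.ptp(v),'tip lateral',v[u.argmin()]-(v.max()+v.min())/2,'origin',o,'grip',o+.009*ex)
```

```text
15 0.050620761973370954 0.054988734903320194 tip lateral -0.004420228309761187 origin [0.6518 0.0323] grip [0.6605 0.0346]
18 0.050213152425607865 0.054944120801810825 tip lateral -0.0026909424527032655 origin [0.6516 0.0318] grip [0.6601 0.0346]
20 0.049864866664002916 0.05484973694699921 tip lateral -0.0015241695575556047 origin [0.6514 0.0314] grip [0.6599 0.0345]
22 0.049757896368979204 0.054824797361546246 tip lateral -0.0002874045841452788 origin [0.6515 0.031 ] grip [0.6598 0.0344]
25 0.05036428459731801 0.054662178039477954 tip lateral 0.00156792837837319 origin [0.652  0.0307] grip [0.6602 0.0345]
```

Request:
arm_command(rows="0 0 -20 0 0 0;0 0 -80 0 0 0;55 28 -95 0 0 -0.05;110 56 -95 0 0 -0.1;165 84 -95 0 0 -0.17;220 111 -95 0 0 -0.244;239 121 -95 0 0 -0.244;239 121 -95 0 0 -0.244")

```text
time_s: 14.2
ee_pos: [0.6606, 0.0334, 0.0969]
orientation: [[0.926, 0.378, -0.002], [0.378, -0.926, -0.0], [-0.002, -0.0, -1.0]]
ft_force: [0.0, -0.2, -0.6]
opening: 0.0635
```

```bash
python3 w.py w6; python3 rect.py w6 .660 .0344 22.3 .037 .08
```

```text
[0.6606 0.0334 0.0969] 1.5089118390506577 [0.736  0.0645 0.2401] [ 16.3905  30.8259  10.939   -0.0038 -70.2056  95.8087]
```

View pics/w6_r.png

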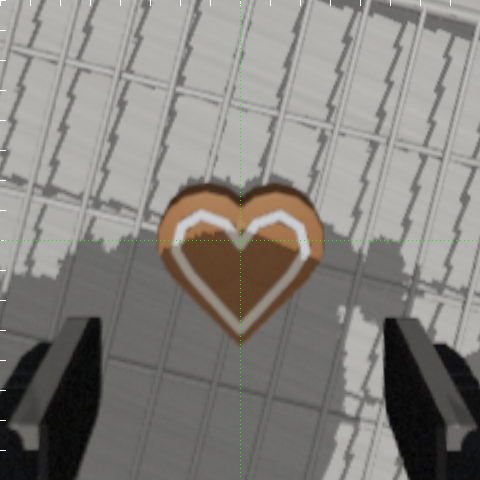

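The heart is aligned, with its tip at (240,340) and its widest place at the cross. Picking it up.

Request:
arm_command(rows="0 -1 40 0 0 0;0 -1 60 0 0 0;0 -1 67 0 0 0;0 -1 71 0 0 0;0 -1 74 0 0 0;0 -1 74 0 0 0", grip=0.15)

```text
time_s: 15.0
ee_pos: [0.6597, 0.0353, 0.025]
orientation: [[0.925, 0.379, 0.001], [0.379, -0.925, 0.0], [0.001, 0.0, -1.0]]
ft_force: [0.4, 0.3, -0.2]
opening: 0.0726
```

Request:
arm_command(rows="0 0 0 0 0 0;0 0 0 0 0 0;0 0 0 0 0 0;0 0 0 0 0 0;0 0 0 0 0 0", grip=0.8)

```text
time_s: 15.62
ee_pos: [0.66, 0.0352, 0.0253]
orientation: [[0.925, 0.38, 0.001], [0.38, -0.925, 0.0], [0.001, 0.001, -1.0]]
ft_force: [-1.1, 0.4, 5.9]
opening: 0.0548
```

Request:
arm_command(rows="0 0 -25 0 0 0;0 0 -75 0 0 0;-58 -12 -78 0 0 0.06;-115 -24 -78 0 0 0.12;-172 -36 -78 0 0 0.2;-206 -43 -78 0 0 0.244;-206 -43 -78 0 0 0.244;-206 -43 -78 0 0 0.244")

```text
time_s: 16.62
ee_pos: [0.4532, -0.003, 0.1026]
orientation: [[0.989, 0.145, 0.001], [0.145, -0.989, 0.0], [0.001, -0.0, -1.0]]
ft_force: [1.2, 0.6, -0.2]
opening: 0.0551
```

```bash
python3 w.py w7
```

```text
[ 0.4532 -0.003   0.1026] 1.1493126920802297 [0.5335 0.0093 0.246 ] [ 19.5434   8.5641 -21.1119   0.0094 -60.2757  78.8007]
```

View pics/w7.png

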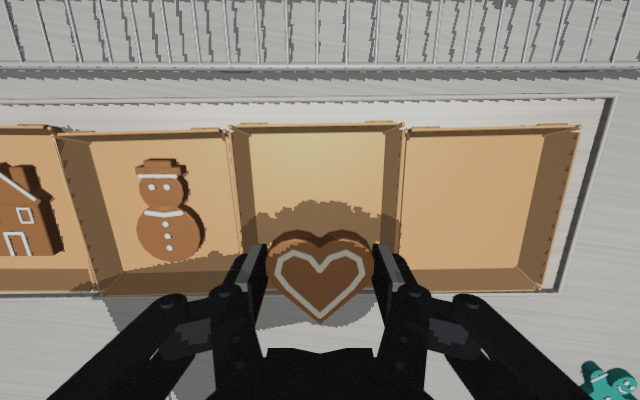

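The snowman lies flat in tray 2 at (167,210), and the heart is held over tray 3. I now compute the centres of trays 3 and 4.

Run:
```python
import pickle
from h import *
np.set_printoptions(precision=4,suppress=True)
f=pickle.load(open('w7.pkl','rb'))
P=ray(f,[(249,136),(387,136),(543,136),(519,268),(124,270),(93,143)],.005);print(P[:,:2], np.linalg.norm(P[0]-P[1]))
ex=np.array([.989,.145,0]);ey=np.array([-.145,.989,0])
print('t3',(P[0]+P[1])/2-.06*ex)
print('t4',(P[2]+P[3])/2+.054*ey, P[2]-.06*ex+.054*ey)
print('t2',(P[4]+P[5])/2-.054*ey)
b=ray(f,[(167,262),(161,160)],.017);print('snow',b.mean(0),np.linalg.norm(b[0]-b[1]))
```

```text
[[ 0.4966  0.0608]
 [ 0.5126 -0.0486]
 [ 0.5304 -0.1717]
 [ 0.4119 -0.1955]
 [ 0.3568  0.1666]
 [ 0.4727  0.1842]] 0.11061485277107465
t3 [ 0.4452 -0.0026  0.005 ]
t4 [ 0.4633 -0.1302  0.005 ] [ 0.4632 -0.127   0.005 ]
t2 [0.4226 0.122  0.005 ]
snow [0.4245 0.123  0.017 ] 0.0909373729272146
```

Request:
arm_command(rows="0 -1 45 0 0 0;0 -1 75 0 0 0;0 -1 85 0 0 0;0 -1 92 0 0 0;0 -1 95 0 0 0;0 -1 96 0 0 0;0 -1 96 0 0 0")

```text
time_s: 17.55
ee_pos: [0.4528, -0.0021, 0.0069]
orientation: [[0.989, 0.145, 0.001], [0.145, -0.989, 0.0], [0.001, -0.0, -1.0]]
ft_force: [-0.4, 0.3, -0.4]
opening: 0.0544
```

Request:
arm_command(rows="0 0 1 0 0 0;0 0 1 0 0 0")

```text
time_s: 17.8
ee_pos: [0.4524, -0.0022, 0.0055]
orientation: [[0.989, 0.145, 0.0], [0.145, -0.989, 0.0], [0.0, -0.0, -1.0]]
ft_force: [-0.5, -0.6, 0.3]
opening: 0.0546
```

Request:
arm_command(rows="0 0 0.5 0 0 0;0 0 0.5 0 0 0")

```text
time_s: 18.05
ee_pos: [0.4525, -0.0022, 0.0053]
orientation: [[0.989, 0.145, 0.0], [0.145, -0.989, -0.0], [0.0, 0.0, -1.0]]
ft_force: [-1.9, 0.2, 4.5]
opening: 0.0549
```

Request:
arm_command(rows="0 0 0 0 0 0;0 0 0 0 0 0;0 0 0 0 0 0;0 0 0 0 0 0", grip=0.23)

```text
time_s: 18.55
ee_pos: [0.4524, -0.0022, 0.0048]
orientation: [[0.989, 0.145, -0.0], [0.145, -0.989, -0.0], [-0.0, 0.0, -1.0]]
ft_force: [-0.4, -0.7, -0.1]
opening: 0.0659
```

Request:
arm_command(rows="0 0 -20 0 0 0;0 0 -80 0 0 0;48 31 -93 0 0 0.08;96 62 -93 0 0 0.2;144 93 -93 0 0 0.32;192 125 -93 0 0 0.412;192 125 -93 0 0 0.412;192 125 -93 0 0 0.412")

```text
time_s: 19.55
ee_pos: [0.66, -0.0981, 0.0971]
orientation: [[0.965, -0.264, -0.001], [-0.264, -0.965, 0.0], [-0.001, 0.0, -1.0]]
ft_force: [0.4, -0.5, 1.2]
opening: 0.0655
```

```bash
python3 w.py w8; python3 rect.py w8 .661 -.098 -15.3 .037 .08
```

```text
[ 0.66   -0.0981  0.0971] 0.7626828264321014 [ 0.7386 -0.1188  0.2403] [  4.9176  31.446   12.0382  -0.0149 -70.6744  69.8025]
```

View pics/w8_r.png

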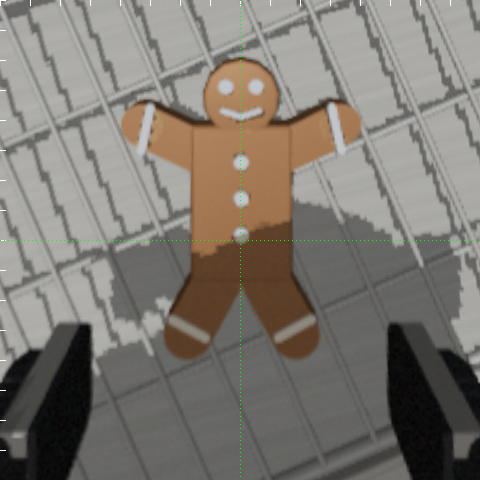

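The man is aligned: head top at (240,62), feet at (240,358), waist centre about 3 mm ahead of the cross. I shift 4 mm forward and pick it up.

Request:
arm_command(rows="4 0 40 0 0 0;4 0 58 0 0 0;4 0 65 0 0 0;4 0 69 0 0 0;4 0 71 0 0 0;4 0 71 0 0 0", grip=0.32)

```text
time_s: 20.35
ee_pos: [0.6646, -0.0991, 0.0276]
orientation: [[0.965, -0.264, 0.001], [-0.264, -0.965, -0.0], [0.001, -0.0, -1.0]]
ft_force: [-0.8, 0.5, 0.2]
opening: 0.0582
```

Request:
arm_command(rows="0 0 0 0 0 0;0 0 0 0 0 0;0 0 0 0 0 0;0 0 0 0 0 0;0 0 0 0 0 0", grip=0.9)

```text
time_s: 20.98
ee_pos: [0.6647, -0.0992, 0.0275]
orientation: [[0.965, -0.264, 0.001], [-0.264, -0.965, -0.0], [0.001, -0.0, -1.0]]
ft_force: [-0.0, 0.0, 4.0]
opening: 0.0333
```

Request:
arm_command(rows="0 0 -25 0 0 0;0 0 -75 0 0 0;-50 22 -78 0 0 -0.1;-100 44 -78 0 0 -0.22;-150 66 -78 0 0 -0.33;-192 84 -78 0 0 -0.412;-192 84 -78 0 0 -0.412;-192 84 -78 0 0 -0.412")

```text
time_s: 21.98
ee_pos: [0.4573, -0.1296, 0.105]
orientation: [[0.99, 0.144, 0.0], [0.144, -0.99, -0.0], [0.0, 0.0, -1.0]]
ft_force: [0.2, 0.6, -0.7]
opening: 0.033
```

```bash
python3 w.py w9
```

```text
[ 0.4573 -0.1296  0.105 ] 1.383528331608021 [ 0.5376 -0.1173  0.2484] [  3.1393  10.8308 -17.8812   0.0017 -61.2621  95.1452]
```

View pics/w9.png

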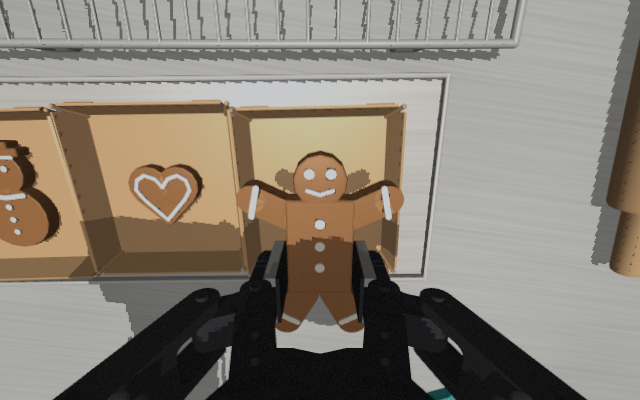

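The heart lies flat in tray 3 at (165,192), and the man is centred over tray 4 (floor centre column about 319, figure column 320). Lowering.

Request:
arm_command(rows="0 0 45 0 0 0;0 0 75 0 0 0;0 0 85 0 0 0;0 0 92 0 0 0;0 0 95 0 0 0;0 0 96 0 0 0;0 0 96 0 0 0")

```text
time_s: 22.9
ee_pos: [0.4574, -0.1296, 0.0095]
orientation: [[0.989, 0.145, 0.001], [0.145, -0.989, -0.0], [0.001, 0.0, -1.0]]
ft_force: [-0.8, 0.2, -0.7]
opening: 0.0334
```

Request:
arm_command(rows="0 0 1 0 0 0;0 0 1 0 0 0")

```text
time_s: 23.15
ee_pos: [0.457, -0.1296, 0.008]
orientation: [[0.989, 0.145, 0.0], [0.145, -0.989, -0.0], [0.0, 0.0, -1.0]]
ft_force: [-0.2, -0.1, -0.5]
opening: 0.0336
```

Request:
arm_command(rows="0 0 0.5 0 0 0;0 0 0.5 0 0 0")

```text
time_s: 23.4
ee_pos: [0.457, -0.1296, 0.0074]
orientation: [[0.989, 0.145, 0.0], [0.145, -0.989, -0.0], [0.0, 0.0, -1.0]]
ft_force: [-0.6, 0.3, -0.1]
opening: 0.0335
```

Request:
arm_command(rows="0 0 0.5 0 0 0;0 0 0.5 0 0 0")

```text
time_s: 23.65
ee_pos: [0.457, -0.1296, 0.0074]
orientation: [[0.989, 0.145, 0.0], [0.145, -0.989, -0.0], [0.0, 0.0, -1.0]]
ft_force: [-2.8, 1.2, 5.5]
opening: 0.0334
```

Request:
arm_command(rows="0 0 0 0 0 0;0 0 0 0 0 0")

```text
time_s: 23.9
ee_pos: [0.457, -0.1296, 0.0074]
orientation: [[0.989, 0.145, 0.0], [0.145, -0.989, -0.0], [0.0, 0.0, -1.0]]
ft_force: [-2.4, 0.3, 5.3]
opening: 0.0331
```

Request:
arm_command(rows="0 0 0 0 0 0;0 0 0 0 0 0;0 0 0 0 0 0;0 0 0 0 0 0", grip=0.46)

```text
time_s: 24.4
ee_pos: [0.4569, -0.1296, 0.0068]
orientation: [[0.989, 0.145, -0.0], [0.145, -0.989, -0.0], [-0.0, 0.0, -1.0]]
ft_force: [-0.3, 0.3, 0.2]
opening: 0.0461
```

Request:
arm_command(rows="0 0 -20 0 0 0;0 0 -80 0 0 0;0 -40 -130 0 0 0;0 -80 -180 0 0 0;-10 -120 -220 0 0 0;-20 -160 -250 0 0 0;-20 -190 -270 0 0 0;-20 -190 -270 0 0 0")

```text
time_s: 25.4
ee_pos: [0.41, 0.0572, 0.2785]
orientation: [[0.989, 0.148, 0.003], [0.148, -0.989, 0.002], [0.003, -0.001, -1.0]]
ft_force: [0.8, 0.8, -0.5]
opening: 0.046
```

Request:
arm_command(rows="0 0 0 0 0 0;0 0 0 0 0 0")

```text
time_s: 25.65
ee_pos: [0.4094, 0.0548, 0.2761]
orientation: [[0.99, 0.144, -0.002], [0.144, -0.99, -0.001], [-0.002, 0.001, -1.0]]
ft_force: [-1.0, -0.8, 0.8]
opening: 0.046
```

```bash
python3 w.py w10
```

```text
[0.4094 0.0548 0.2761] 0.2156117429594491 [0.49   0.0671 0.4193] [ 29.5698  -1.7423  -6.1031  -0.0075 -85.7428  68.6866]
```

View pics/w10.png

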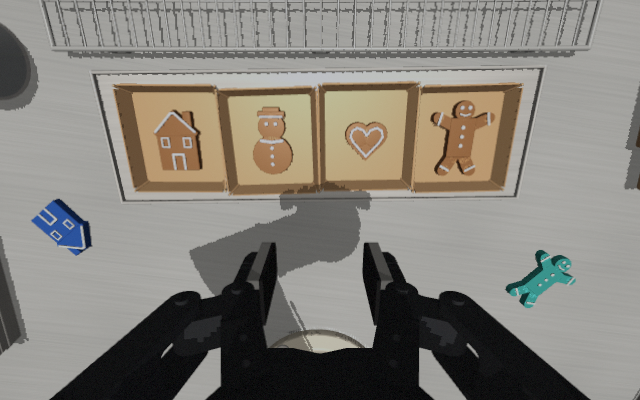

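All four biscuits lie flat and icing up in the middles of their trays, in order: house (178,140), snowman (272,140), heart (366,138) and man (463,138). The arm is clear of everything, so I hand the job in.

```bash
python3 -c "
from h import *
print(env.sense()['time_s']); print(env.close_job())"
```

```text
25.7
the job is handed in; nothing more can be done
None
```

All four biscuits are in the trays in their rack order, left to right: house, snowman, heart, man. I handed the job in at 25.7 s of the 93 s allowed. Each was lowered until the wrist felt the tray floor (4–10 N), then released with a small opening so the fingers stayed clear of the walls.

**Placement:** The last wrist picture shows every biscuit flat, icing up, and in about the middle of its tray. I measured the house and snowman at about 2 mm from their tray centres. The heart and man I checked only by eye in the pictures.

**Disagreements:** My separate estimates of the tray centres differed by up to about 5 mm. For trays 1 and 2 I aimed between the estimates, for tray 3 I used the later, steadier one, and for tray 4 the estimates agreed to about 3 mm. No check failed.

**Left alone:** I never moved near the tub, the rolling pin or the look-alikes. I did not measure them again at the end.

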